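# Clamp a lino block in the cutting jig

### The job

Put the lino printing block into the channel of the wooden cutting jig, grooved end first, and slide it gently along until you feel it come fully home against the clamp's stop. Then press the red rocker down past its centre so that it snaps over and its foot sits in the block's groove; force nothing, let go, and leave the ink bottles and eraser where they are.

Things in the scene. Friction and masses are not known exactly. Their poses are not given: they have to be found in the camera images.
- lino_block: Loose printing block, 110 long (x) x 46 wide (y) x 40 mm high, brown beech, grey lino face up, 0.14 to 0.28 kg. Origin: centre of its underside; z up; +x towards the grooved end (end faces at x = +-55 mm). The grooved end enters the jig first. Grasp it across its width near the other end (the hand stays clear of the rocker 25 mm from that end), or push its rear end face.
- groove (a point): Middle of the mouth of the square groove, 13 mm wide and 12 mm deep, that runs across the block's top (along y) 28.5 mm ahead of its origin, i.e. 26.5 mm from the grooved end face.
- jig: Cutting jig, fixed: wooden bed 250 (x) x 104 (y) x 12 mm thick, a channel along x between aluminium rails. Origin: middle of the bed's underside, z up, +x inwards from the open flared mouth to the steel clamp carriage with red rocker. The block lies on the bed (z = 12). Rails 14 mm wide, tops at z = 22, 49 mm apart inside from x = -38 on. Limits: 25 N fingers on jig or rocker, 35 N block on jig in the channel.
- mouth (a point): Mid-channel on the bed's top at the mouth (jig x = -112 mm), where the rails stand about 72 mm apart; they narrow evenly to 49 mm over the next 74 mm.
- far_stop (a point): Mid-channel on the bed's top (jig x = +62 mm): the farthest place the clamp's stop face can have. The carriage is locked at an unknown 0 to 34 mm nearer the mouth, and this is not measured: feel it. Stop plate rigid, upright, 28 mm high, facing the mouth. With the block home its origin lies 55 mm before the stop, so its pose then tells where the stop and rocker are. Push with 5 to 15 N.
- rocker (a joint): Red over-centre rocker on the carriage, angle in rad. 0 = open (front end, towards the mouth, up), grows as the front goes down. Below the centre, 0.28, it springs back open; past it, it snaps down by itself. About 0.49 = foot in the block's groove, closed. Foot on the block's top face (block over 2.5 mm short of home): stops at about 0.2. Nothing under the foot: 0.62.
- far_press (a point): Where to press the rocker if the stop is at its farthest: mid-channel, 30 mm before the stop, 88 mm above the table, on top of the open rocker's ribbed red plate (44 mm wide, front edge 37 mm before the stop, 94 mm high). It shifts towards the mouth with the stop. Press straight down: about 7 N at first (touch slowly), less towards the centre; closed, the plate's top is level at 65 mm.
- rocker_foot (a point): Fixed point 27 mm before the farthest stop, mid-channel, on the bed: there (shifted with the stop) the rocker's steel foot, 8 mm long (along x) and 26 mm wide, comes down. Rocker hinge: across the channel, 16 mm beyond the stop face, 50 mm above the table. Open, the foot clears the block's top by about 7 mm.
- ink_red: Bystander, loose: dropper ink bottle, orange-red ink, black cap, 40x40x70 mm. Origin: centre of its underside.
- ink_blue: Bystander, loose: dropper ink bottle, dark blue ink, black cap, 40x40x70 mm. Origin: centre of its underside.
- ink_yellow: Bystander, loose: dropper ink bottle, yellow ink, black cap, 40x40x70 mm. Origin: centre of its underside.
- eraser: Bystander, loose: blue and white eraser, 42x20x12 mm. Origin: centre of its underside.

How it is judged:
By the outcome, as a careful person would: the job done as asked, in the order asked, and still so for the second after the job is handed in, with the robot touching nothing.
It also fails if it takes over 56 s, if anything falls off the work surface, if the arm or the gripper's body presses on something with over 40 N, if the wrist force passes 120 N, or if a joint passes its speed limit or range.

### The arm

A 7-joint arm with a two-finger parallel gripper is mounted at the origin on the work surface; the furniture and walls round the work are solid. World frame = base frame: x ahead of the robot, y to its left, z up, the work surface at z = 0. Lengths are in mm, angles in rad, forces in N, time in s.
With the tool pointing down it reaches from about 400 to 875 mm from the base axis. Payload 4.4 kg.
Tool frame: the origin (TCP) lies midway between the tips of the shut fingers; the grasp point (between the pads) lies 19 mm behind it (ctrl.grip_point_offset is the distance from the TCP to the grasp point, in mm); z points along the fingers, x is the direction in which the jaws open and shut, and the axes are right-handed (so a half turn about z gives the same grasp; the last joint's range is limited). The gripper opens to 85 mm and grips with 20 to 120 N. Pads are 22 mm wide; open, the fingers measure 114 mm over their backs; the gripper's body (76 mm by 85 mm) begins 54 mm behind the grasp point. The pads swing forward as they close: fully open they stand 13 mm farther back than shut.
Start: joints at [1.196, 0.628, 0.038, 1.517, -0.027, 0.996, -0.02], TCP at [197.573, -619.26, 231.313] pointing down, gripper open.
Joint ranges: [-3.06, 3.06], [-0.37, 2.12], [-1.25, 1.32], [0.18, 2.47], [-1.1, 4.24], [0.23, 1.98], [-2.94, 2.94]. Speed limits (rad/s): [2.57, 2.57, 3.14, 3.14, 3.14, 3.14, 3.14].

### API

Orientations are given as [roll, pitch, yaw] about the fixed x, y, z axes, in that order (R = Rz(yaw) Ry(pitch) Rx(roll)).
In Python, from cell import ctrl, viewer gives the robot as it stands.
- The arm moves only by the tool apply_moves, never from a script. Its argument "series" is a list that holds one entry, the list of rows, each a list of 6 numbers: the shift along the tool's x, y, z normalised to -1 to 1, where 1 is 50 mm, then the turn, a rotation vector about the tool's x, y, z normalised to -1 to 1, where 1 is 6 degrees. In form: [[[tx, ty, tz, rx, ry, rz], ...]]. A call has exactly 5 rows; each row shifts and turns the commanded pose from where the row before left it, along the tool's axes as they then stand; what a row does not reach is not made up. A row lasts 1/8 s, in which the tool goes at most 62.5 mm and 10.7 degrees, less where a joint would pass 70% of its speed; a pose out of reach is approached as far as the arm can. A call with a number of a shift or a turn outside -1 to 1 is refused whole. A call with a gripper value outside its range is refused whole. "claw" is the gripper command: -1 is shut, 1 is fully open, values between are in proportion, set as the call begins (left out, the last holds). The fingers move at their own pace and stop on an object; the grip force is fixed at half the most. Time passes only in rows, so rows that do not move let the fingers close, or fill a call up. It gives the time, the measured TCP pose, the force and the opening at its end, in the units of the state.
- ctrl.read_state(): the state, without advancing time (a new reading comes with each control period).
- viewer.get_image(name): name is "scene" or "top" or "wrist"; returns the picture (420x560x3 uint8, blue, green, red); there is no depth.
- viewer.camera_info(name): a dict with "K" (3x3 intrinsics, pixels), "distortion" ([k1, k2, p1, p2, k3] as OpenCV has them; the pictures are not rectified), "R" (3x3) and "t" (3): a world point X has camera coordinates R X + t. Camera axes: x right, y down, z forward; pixel columns grow to the right and rows downward; lengths in mm; the calibration is good to about 2 mm. A picture is of the moment at which its call begins: read the wrist's pose just before it. camera_info takes no time and is no camera call; for the wrist camera it gives the pose at the moment of the call.
- ctrl.finish_job(): hands the job in, once; it reports no verdict.
Trained networks look in the newest picture that a camera, given by its name, has taken for a name from the list of things; names that differ only in an ending like _2 or _b are one class to them, and where a whole thing is asked for, a point or a joint stands for the part that bears it (a point fixed in the world has none). Each returns a list of dicts, best first, with "score" (0 to 1); they miss things now and then, are a little off and sometimes report something else, mostly with a low value. They report only what shows in the picture. A call takes as long as a camera call.
- viewer.find_in(camera, label): "location" ([column, row] as shares, 0 to 1, of the picture: columns of its width, rows of its height, amid what is visible of it).
The state is a dict: "clock": time; "qpos": joint angles; "qd": joint speeds; "tau": joint torques, N m; "eef_pos": TCP position; "tool_rot": TCP orientation; "force": force on the tool from outside, world axes, zero at the start; "torque": the same for the moment, N m; "width": finger opening in mm.
Only numpy, scipy, OpenCV 4.12 (cv2) and the standard library are available. Lean on these libraries where they do the work, as an engineer would, in place of code of your own. Each camera call takes 0.05 s, during which the arm holds its last target. There are 200 camera calls.

## Working session

There is one attempt and no reset: what is moved stays moved. The work goes in short steps, Python scripts to look and compute and a tool call to move; the robot and the scene stay as the last step left them, time stands still between calls to the robot, and variables do not carry over. Pictures are saved under pics/ and viewed, about 8 in all and at most 12, crops included, and the job is handed in when it is done.

Besides the shell and the picture viewer there is one more tool, called after ">>>" in YAML: its name, and indented under it one key for each argument. apply_moves: Moves the arm, as the interface text tells. Scaled input: -1 to 1 covers 50 mm each way for a shift and 6 degrees each way for a turn. Its arguments: {"type":"object","properties":{"series":{"type":"array","items":{"type":"array","items":{"type":"array","items":{"type":"number"}}}},"claw":{"type":"number"}},"required":["series"]}

```bash
ls; mkdir -p pics
python3 - <<'E'
from cell import ctrl, viewer
import cv2
print(ctrl.read_state())
for n in ("scene","top"):
    cv2.imwrite(f"pics/{n}0.png",viewer.get_image(n))
    for l in ("lino_block","groove","jig","mouth","rocker","ink_red","ink_blue","ink_yellow","eraser"):
        try:
            print(n,l,[(round(d["score"],2),round(d["location"][0]*560),round(d["location"][1]*420)) for d in viewer.find_in(n,l)][:3])
        except Exception as e: print(n,l,e)
    c=viewer.camera_info(n); print(c)
E
```

```text
pics
{'clock': 0.0, 'qpos': array([ 1.19621181,  0.62934343,  0.03844939,  1.51839787, -0.02697243,
        0.99627697, -0.02002396]), 'qd': array([ 0.00013018, -0.00145976, -0.0005426 ,  0.00080008, -0.00124578,
        0.00179496, -0.00036628]), 'tau': array([ 1.12494363e-03, -5.63416529e+01,  1.22611731e+00, -1.93449658e+01,
        1.08547646e-02,  1.05100160e-02, -1.40618798e-05]), 'eef_pos': array([ 197.3579718 , -618.64854562,  230.38142614]), 'tool_rot': array([ 3.14153955e+00,  1.90667941e-03, -1.26202751e+00]), 'force': array([-0.73877054, -0.27832219, -0.74931893]), 'torque': array([-0.0273491 , -0.00659146,  0.02002804]), 'width': 85.38086400070753}
scene lino_block [(0.74, 179, 215), (0.52, 301, 243)]
scene groove [(0.61, 184, 217), (0.18, 300, 242)]
scene jig [(0.68, 303, 244)]
scene mouth [(0.75, 303, 239), (0.38, 393, 248)]
scene rocker [(0.8, 315, 225), (0.75, 396, 226)]
scene ink_red [(0.88, 395, 223)]
scene ink_blue [(0.86, 394, 246)]
scene ink_yellow [(0.62, 411, 242)]
scene eraser [(0.6, 399, 207)]
{'K': array([[402.31285455,   0.        , 286.06403782],
       [
[... 373 characters left out ...]
24, 1301.09837692])}
top lino_block [(0.67, 389, 267)]
top groove [(0.79, 387, 267)]
top jig [(0.62, 278, 204)]
top mouth [(0.88, 277, 205)]
top rocker [(0.87, 257, 185)]
top ink_red []
top ink_blue []
top ink_yellow [(0.74, 275, 206)]
top eraser []
{'K': array([[410.58953685,   0.        , 273.90087783],
       [  0.        , 410.58953685, 218.54270163],
       [  0.        ,   0.        ,   1.        ]]), 'distortion': array([0.02576532, 0.        , 0.        , 0.        , 0.        ]), 'R': array([[ 0.00104237, -0.99992798,  0.01195651],
       [-0.99209644, -0.00253428, -0.12545212],
       [ 0.12547338, -0.01173124, -0.99202762]]), 't': array([ -1.14540061, 464.97055383, 901.43500497])}
```

Run:
```python
import cv2
t=cv2.imread("pics/top0.png"); cv2.imwrite("pics/topz.png",cv2.resize(t[130:330,180:446],None,fx=3,fy=3,interpolation=cv2.INTER_CUBIC))
```

```text
(no output)
```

View pics/topz.png

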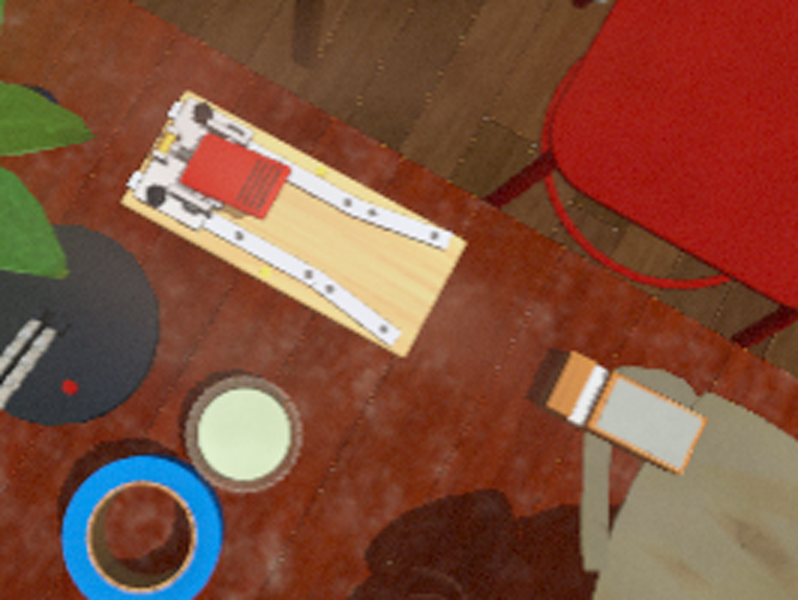

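View pics/scene0.png

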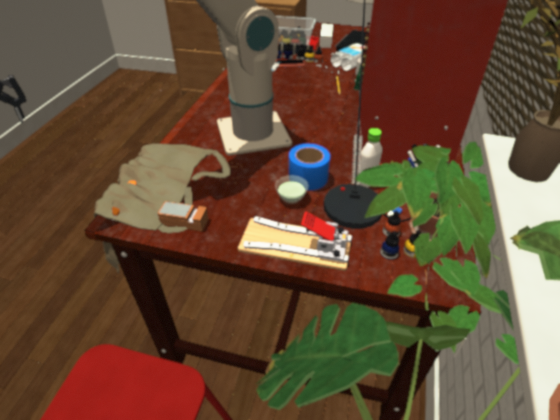

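The top view shows the jig with its red rocker at about (257,187). Its mouth faces lower right. The block is at about (389,267), with its grooved end already towards the jig. Next I fit both poses from their corners.

```bash
cat > h.py <<'E'
import numpy as np, cv2
from scipy.optimize import least_squares
from scipy.spatial.transform import Rotation as Ro
from cell import ctrl, viewer
def proj(P,c):
    P=np.asarray(P,float).reshape(-1,1,3)
    return cv2.projectPoints(P,cv2.Rodrigues(c["R"])[0],c["t"],c["K"],c["distortion"])[0].reshape(-1,2)
def ray(uv,c,z):
    n=cv2.undistortPoints(np.array([[uv]],float),c["K"],c["distortion"])[0,0]
    d=c["R"].T@np.array([n[0],n[1],1]); o=-c["R"].T@c["t"]
    return o+d*(z-o[2])/d[2]
def place(p,pts):
    x,y,a=p; c,s=np.cos(a),np.sin(a); pts=np.asarray(pts,float)
    return np.c_[x+c*pts[:,0]-s*pts[:,1], y+s*pts[:,0]+c*pts[:,1], pts[:,2]]
def fit(pts,uv,c,p0):
    r=least_squares(lambda p:(proj(place(p,pts),c)-uv).ravel(),p0,x_scale=[10,10,.1])
    return r.x, np.sqrt(np.mean(r.fun**2))
def state():
    s=ctrl.read_state(); print(round(s["clock"],2),s["eef_pos"].round(1),s["tool_rot"].round(4),s["force"].round(1),round(s["width"],1)); return s
E
python3 - <<'E'
from h import *
c=viewer.camera_info("top"); f=lambda L:np.array(L)/3+[180,130]
jig=f([(187,92),(465,240),(405,355),(123,203)])
blk=f([(573,351),(706,421),(684,473),(549,403)])
print([ray(u,c,12).round() for u in jig]); print([ray(u,c,40).round() for u in blk])
# jig +x from mouth to carriage; corners order: carriage/far, mouth/far, mouth/near, carriage/near
print("cam",-c["R"].T@c["t"])
for sgn in (1,-1):
  P=[(125,-52*sgn,12),(-125,-52*sgn,12),(-125,52*sgn,12),(125,52*sgn,12)]
  print(fit(P,jig,c,[550,0,1.0]))
  P=[(55,-23*sgn,40),(-55,-23*sgn,40),(-55,23*sgn,40),(55,23*sgn,40)]
  print(fit(P,blk,c,[350,-200,1.0]))
E
```

```text
[array([604.,  74.,  12.]), array([ 487., -142.,   12.]), array([399., -95.,  12.]), array([516., 122.,  12.])]
[array([ 400., -216.,   40.]), array([ 349., -312.,   40.]), array([ 311., -295.,   40.]), array([ 362., -197.,   40.])]
cam [348.19072624  10.608001   952.59366182]
(array([501.50898891, -10.20249686,   1.07583683]), np.float64(0.803559740572167))
(array([ 355.78779913, -255.182809  ,    1.0918326 ]), np.float64(0.6542880579664945))
(array([502.72823711, -10.56094147,   1.07979679]), np.float64(30.885337380802437))
(array([ 356.04500611, -255.23724248,    1.06820907]), np.float64(13.989372261304174))
```

```bash
cat >> h.py <<'E'
def plan(pos,yaw,n,start=None):
    s=ctrl.read_state()
    p0,R0=(s["eef_pos"],Ro.from_euler("xyz",s["tool_rot"])) if start is None else (np.array(start[0]),Ro.from_euler("xyz",[np.pi,0,start[1]]))
    R1=Ro.from_euler("xyz",[np.pi,0,yaw]); rv=(R0.inv()*R1).as_rotvec()
    R=R0; p=np.array(p0,float); st=(np.array(pos)-p)/n
    for i in range(n):
        t=R.inv().apply(np.array(p0)+st*(i+1)-p)
        row=np.r_[(t/50).round(3),(np.degrees(rv/n)/6).round(3)]
        print(row.tolist(),end=",\n" if i%5==4 else ",")
        p=p+R.apply(row[:3]*50); R=R*Ro.from_rotvec(np.radians(row[3:]*6))
    print("end",p.round(1),R.as_euler("xyz").round(4))
E
python3 - <<'E'
from h import *
plan([341,-283,190],-0.48,10)
E
```

```text
[-0.554, -0.478, 0.083, -0.0, -0.0, -0.747],[-0.514, -0.519, 0.082, -0.0, -0.0, -0.747],[-0.472, -0.558, 0.083, -0.0, -0.0, -0.747],[-0.428, -0.594, 0.083, -0.0, -0.0, -0.747],[-0.379, -0.624, 0.082, -0.0, -0.0, -0.747],
[-0.33, -0.653, 0.083, -0.0, -0.0, -0.747],[-0.278, -0.676, 0.083, -0.0, -0.0, -0.747],[-0.223, -0.696, 0.082, -0.0, -0.0, -0.747],[-0.169, -0.712, 0.083, -0.0, -0.0, -0.747],[-0.113, -0.722, 0.083, -0.0, -0.0, -0.747],
end [ 341. -283.  190.] [ 3.1416e+00 -1.0000e-04 -4.7980e-01]
```

>>> apply_moves:
  series:
    - [[-0.55,-0.48,0.08,0,0,-0.75],[-0.51,-0.52,0.08,0,0,-0.75],[-0.47,-0.56,0.08,0,0,-0.75],[-0.43,-0.59,0.08,0,0,-0.75],[-0.38,-0.62,0.08,0,0,-0.75]]
  claw: 1

```text
clock: 1.62
eef_pos: [269.7, -450.6, 211.4]
tool_rot: [3.142, -0.001, -0.867]
force: [-0.1, -0.5, -0.1]
width: 85.4
```

>>> apply_moves:
  series:
    - [[-0.33,-0.65,0.08,0,0,-0.75],[-0.28,-0.68,0.08,0,0,-0.75],[-0.22,-0.7,0.08,0,0,-0.75],[-0.17,-0.71,0.08,0,0,-0.75],[-0.11,-0.72,0.08,0,0,-0.75]]

```text
clock: 2.25
eef_pos: [341.3, -282.4, 191.5]
tool_rot: [3.141, -0.001, -0.474]
force: [-0.0, -0.6, 0.8]
width: 85.8
```

Run:
```python
from h import *
state(); cv2.imwrite("pics/w1.png",viewer.get_image("wrist")); c=viewer.camera_info("wrist"); print((-c["R"].T@c["t"]).round(), c["R"].round(2))
print("pred corners",proj(place([355.8,-255.2,1.092],[(55,-23,40),(-55,-23,40),(-55,23,40),(55,23,40)]),c).round())
print(viewer.find_in("wrist","groove")[:2])
```

```text
2.25 [ 341.3 -282.4  191.5] [ 3.1414e+00 -1.0000e-03 -4.7430e-01] [-0.  -0.6  0.8] 85.8
[ 373. -220.  334.] [[ 0.89 -0.45 -0.  ]
 [-0.43 -0.86  0.26]
 [-0.11 -0.23 -0.97]]
pred corners [[305. 109.]
 [301. 228.]
 [254. 227.]
 [253. 108.]]
[{'location': [0.4995, 0.3736], 'score': 0.73}]
```

View pics/w1.png

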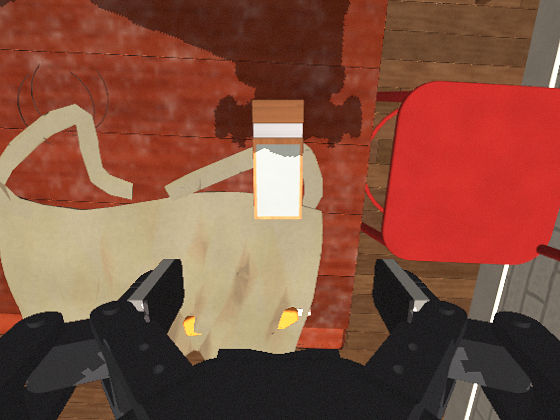

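The wrist view shows the block clearly, with top corners at about (253,100), (304,100), (302,219) and (254,219). The bag is flat. That is 8 px off the prediction, so I refine with both views.

Run:
```python
from h import *
w=cv2.imread("pics/w1.png"); cv2.imwrite("pics/w1z.png",cv2.resize(w[85:235,225:335],None,fx=4,fy=4,interpolation=cv2.INTER_CUBIC))
c=viewer.camera_info("wrist"); ct=viewer.camera_info("top")
P=np.array([(55,-23,40),(-55,-23,40),(-55,23,40),(55,23,40)],float)
uw=np.array([(304,100),(302,219),(254,219),(253,100)],float)
ut=np.array([(573,351),(706,421),(684,473),(549,403)])/3+[180,130]
print(fit(P,uw,c,[355,-255,1.09]))
def r(p):
    Q=P+[0,0,p[3]]
    return np.r_[(proj(place(p[:3],Q),c)-uw).ravel(),(proj(place(p[:3],Q),ct)-ut).ravel()]
s=least_squares(r,[355,-255,1.09,0],x_scale=[10,10,.1,10]);print(s.x,s.fun.round(1))
```

```text
(array([ 358.34094694, -250.58123975,    1.09851337]), np.float64(0.588526534835843))
[ 3.57936582e+02 -2.51269028e+02  1.09743593e+00 -1.28502769e-01] [ 0.6  0.5 -0.3  1.6  0.1  1.4 -0.7  0.3 -1.6 -1.4 -0.9 -1.9 -2.3 -0.4
 -2.5 -0.2]
```

View pics/w1z.png

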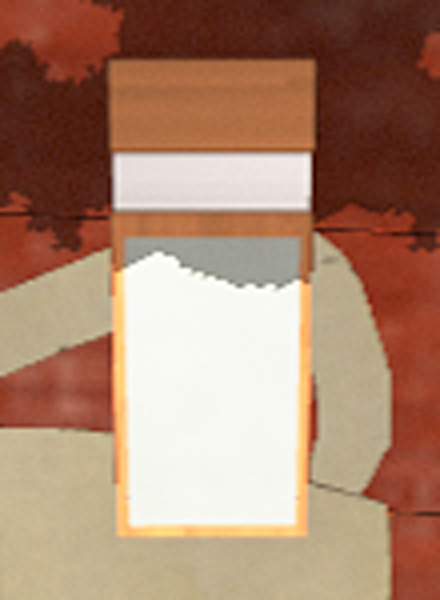

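Run:
```python
from h import *
plan([344.3,-277.7,12],-0.473,5)
```

```text
[0.005, -0.009, 0.717, -0.004, 0.001, 0.007],[0.004, -0.01, 0.717, -0.004, 0.001, 0.007],[0.004, -0.009, 0.717, -0.004, 0.001, 0.007],[0.005, -0.011, 0.717, -0.004, 0.001, 0.007],[0.004, -0.01, 0.718, -0.004, 0.001, 0.007],
end [ 344.3 -277.7   12. ] [ 3.1415e+00  1.0000e-04 -4.7290e-01]
```

>>> apply_moves:
  series:
    - [[0,-0.01,0.72,0,0,0],[0,-0.01,0.72,0,0,0],[0,-0.01,0.72,0,0,0],[0.01,-0.01,0.5,0,0,0],[0,-0.01,0,0,0,0]]

```text
clock: 2.98
eef_pos: [341.3, -281.4, 57.1]
tool_rot: [3.141, 0.003, -0.477]
force: [0.2, 0.2, 0.4]
width: 85.5
```

Run:
```python
from h import *
state(); cv2.imwrite("pics/w2.png",viewer.get_image("wrist")); state()
plan([344.3,-277.7,12],-0.473,2)
```

```text
2.98 [ 341.3 -281.4   57.1] [ 3.1415e+00  3.1000e-03 -4.7740e-01] [0.2 0.2 0.4] 85.5
3.02 [ 342.  -281.6   58.1] [ 3.1414e+00  1.1000e-03 -4.7740e-01] [-0.2  0.5  0.6] 85.3
[0.003, -0.046, 0.461, 0.001, 0.005, -0.021],[0.003, -0.045, 0.461, 0.001, 0.005, -0.021],end [ 344.3 -277.7   12. ] [ 3.1416e+00  1.0000e-04 -4.7300e-01]
```

View pics/w2.png

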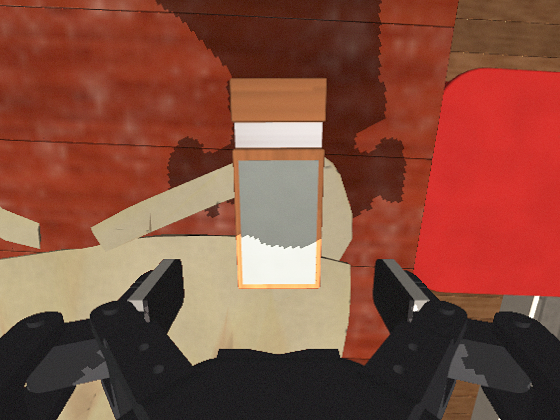

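The block sits centred between the fingers (columns 231–327, rows 79–289). One more fit from close up.

Run:
```python
from h import *
c=viewer.camera_info("wrist")
P=np.array([(55,-23,40),(-55,-23,40),(-55,23,40),(55,23,40)],float)
p,e=fit(P,np.array([(327,79),(322,289),(238,289),(231,79)],float),c,[355,-255,1.09]); print(p,e)
plan([p[0]-30*np.cos(p[2]),p[1]-30*np.sin(p[2]),12],p[2]-np.pi/2,5)
```

```text
[ 358.18075888 -254.4092346     1.09898035] 0.657382271965201
[0.008, -0.007, 0.184, 0.0, 0.002, -0.011],[0.009, -0.006, 0.185, 0.0, 0.002, -0.011],[0.008, -0.007, 0.184, 0.0, 0.002, -0.011],[0.008, -0.006, 0.185, 0.0, 0.002, -0.011],[0.009, -0.007, 0.184, 0.0, 0.002, -0.011],
end [ 344.6 -281.1   12. ] [ 3.1414e+00  1.0000e-04 -4.7170e-01]
```

>>> apply_moves:
  series:
    - [[0.01,-0.01,0.23,0,0,-0.01],[0.01,-0.01,0.23,0,0,-0.01],[0.01,-0.01,0.23,0,0,-0.01],[0.01,0,0.23,0,0,-0.01],[0,0,0,0,0,0]]

```text
clock: 3.65
eef_pos: [344.8, -281.2, 12.2]
tool_rot: [-3.141, -0.0, -0.473]
force: [0.7, -0.0, -0.2]
width: 85.4
```

>>> apply_moves:
  series:
    - [[0,0,0,0,0,0],[0,0,0,0,0,0],[0,0,0,0,0,0],[0,0,0,0,0,0],[0,0,0,0,0,0]]
  claw: -1

```text
clock: 4.28
eef_pos: [344.6, -281.1, 13.2]
tool_rot: [3.14, -0.0, -0.472]
force: [-2.0, 0.7, 7.6]
width: 45.5
```

Run:
```python
from h import *
plan([398,-202,110],-0.495,5)
```

```text
[0.047, -0.378, -0.388, 0.002, -0.001, 0.044],[0.045, -0.379, -0.387, 0.002, -0.001, 0.044],[0.043, -0.379, -0.388, 0.002, -0.001, 0.044],[0.041, -0.379, -0.387, 0.002, -0.001, 0.044],[0.04, -0.38, -0.388, 0.002, -0.001, 0.044],
end [ 398. -202.  110.] [ 3.1415e+00  2.0000e-04 -4.9490e-01]
```

>>> apply_moves:
  series:
    - [[0,0,-0.5,0,0,0],[0.05,-0.48,-0.48,0,0,0.07],[0.05,-0.48,-0.48,0,0,0.07],[0.06,-0.48,-0.48,0,0,0.07],[0.05,-0.46,0,0,0,0]]

```text
clock: 4.9
eef_pos: [399.5, -201.4, 111.0]
tool_rot: [-3.141, -0.003, -0.495]
force: [-0.3, -0.1, -3.3]
width: 44.8
```

Run:
```python
from h import *
viewer.get_image("top"); state(); w=viewer.get_image("wrist"); cv2.imwrite("pics/w3.png",cv2.resize(w,(784,588),interpolation=cv2.INTER_CUBIC)); state()
c=viewer.camera_info("wrist"); print(proj(place([503,-8,1.076],[(125,-52,12),(-125,-52,12),(-125,52,12),(125,52,12)]),c).round())
np.save("cw3.npy",c,allow_pickle=True)
```

```text
4.95 [ 401.6 -198.2  110.7] [-3.138  -0.004  -0.4906] [ 2.1  2.2 -2.7] 45.0
5.0 [ 400.1 -199.6  110.1] [-3.1397e+00 -2.3000e-03 -4.9020e-01] [-0.1  0.4 -2.6] 45.2
[[ 375. -403.]
 [ 349.   87.]
 [ 203.   87.]
 [ 181. -405.]]
```

View pics/w3.png

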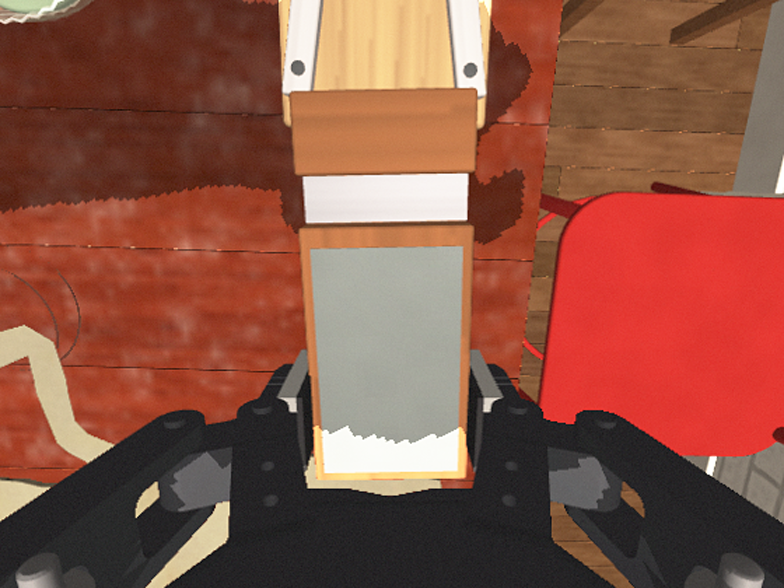

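The block is held about 1° off square, its front edge running from (290,92) to (477,88). The jig mouth edges, at columns 287 and 486 near row 125, match the predicted lateral position. Now I fit the held block in this view.

Run:
```python
from h import *
c=np.load("cw3.npy",allow_pickle=True).item()
P=np.array([(55,-23,40),(-55,-23,40),(-55,23,40),(55,23,40)],float)
u=np.array([(477,88),(466,478),(316,478),(290,92)],float)/1.4
def r(p): return (proj(place(p[:3],P+[0,0,p[3]]),c)-u).ravel()
s=least_squares(r,[413,-170,1.076,98],x_scale=[10,10,.1,10]); print(s.x,s.fun.round(1))
# jig lateral/yaw from edge points, bed top z=12
o=np.array([503,-8]);a=1.076
for uv in [(281,0),(289,125),(492,0),(484,125),(298,68),(471,69)]:
    z=22 if uv[1] in(68,69) else 12
    q=ray(np.array(uv)/1.4,c,z)[:2]-o; print(uv,(q@[np.cos(a),np.sin(a)]).round(1),(q@[-np.sin(a),np.cos(a)]).round(1))
q=s.x[:2]-o; print("block in jig",(q@[np.cos(a),np.sin(a)]).round(1),(q@[-np.sin(a),np.cos(a)]).round(1),s.x[2]-a)
t=state();
```

```text
[ 415.0051451  -173.01069479    1.09817537   95.30487951] [ 0.5  0.3 -0.3 -1.   0.1  0.8 -0.4 -0.1]
(281, 0) -70.4 50.7
(289, 125) -126.8 49.7
(492, 0) -69.8 -50.3
(484, 125) -126.3 -49.7
(298, 68) -102.4 42.0
(471, 69) -102.4 -40.1
block in jig -187.0 -0.9 0.022175365276021486
5.0 [ 400.1 -199.6  110.1] [-3.1397e+00 -2.3000e-03 -4.9020e-01] [-0.1  0.4 -2.6] 45.2
```

Run:
```python
from h import *
plan([427.9,-144.1,45],-0.511,4)
```

```text
[-0.009, -0.309, 0.326, -0.005, -0.005, 0.05],[-0.01, -0.31, 0.326, -0.005, -0.005, 0.05],[-0.012, -0.309, 0.326, -0.005, -0.005, 0.05],[-0.013, -0.31, 0.326, -0.005, -0.005, 0.05],end [ 427.9 -144.1   45. ] [ 3.1414e+00 -2.0000e-04 -5.1120e-01]
```

>>> apply_moves:
  series:
    - [[-0.01,-0.41,0.22,0,0,0.05],[-0.01,-0.41,0.22,0,0,0.05],[-0.01,-0.41,0.32,0,0,0.05],[-0.01,0,0.54,0,0,0.05],[0,0,0,0,0,0]]

```text
clock: 5.62
eef_pos: [423.7, -147.0, 43.0]
tool_rot: [3.139, 0.005, -0.515]
force: [-0.1, 0.4, -2.8]
width: 45.1
```

Run:
```python
from h import *
viewer.get_image("top");viewer.get_image("top"); state(); w=viewer.get_image("wrist"); cv2.imwrite("pics/w4.png",cv2.resize(w,(784,588),interpolation=cv2.INTER_CUBIC))
c=viewer.camera_info("wrist"); np.save("cw4.npy",c,allow_pickle=True); state()
```

```text
5.72 [ 425.2 -147.3   44.5] [ 3.1406e+00  1.0000e-03 -5.1590e-01] [-1.1 -0.2 -3.1] 44.9
5.78 [ 425.8 -147.4   44.9] [ 3.1412e+00 -2.0000e-04 -5.1610e-01] [-0.4 -0.6 -2.6] 45.3
```

View pics/w4.png

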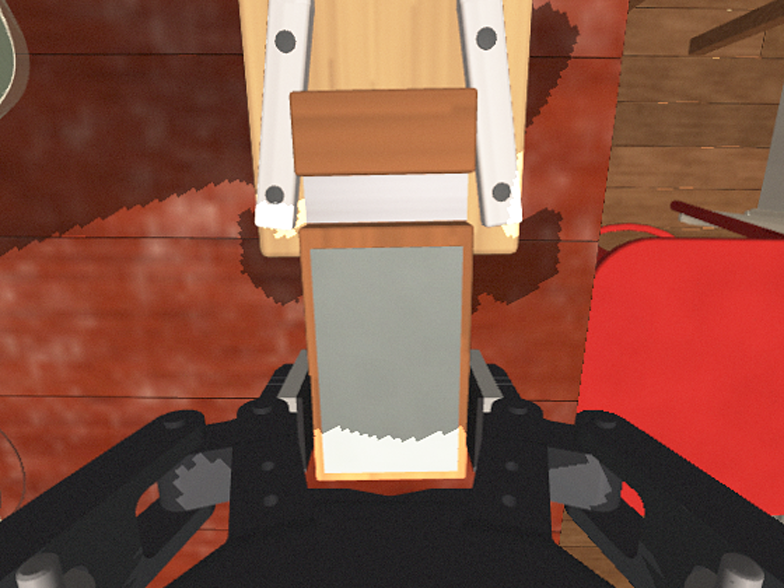

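The held block is over the mouth. Rail screws show at (285,41), (486,38), (274,194) and (501,191), and the bed corners at (262,253) and (518,252).

Run:
```python
from h import *
c=np.load("cw4.npy",allow_pickle=True).item()
P=np.array([(55,-23,40),(-55,-23,40),(-55,23,40),(55,23,40)],float)
u=np.array([(477,88),(466,478),(316,478),(290,92)],float)/1.4
def r(p): return (proj(place(p[:3],P+[0,0,p[3]]),c)-u).ravel()
s=least_squares(r,[430,-120,1.076,32],x_scale=[10,10,.1,10]); print(s.x,s.fun.round(1))
o=np.array([503,-8]);a=1.076; T=lambda q:np.array([(q-o)@[np.cos(a),np.sin(a)],(q-o)@[-np.sin(a),np.cos(a)]]).round(1)
for l,rr,z in [((285,41),(486,38),22),((274,194),(501,191),22),((262,253),(518,252),12)]:
    A=ray(np.array(l)/1.4,c,z)[:2];B=ray(np.array(rr)/1.4,c,z)[:2]; d=A-B
    print(T(A),T(B),T((A+B)/2),"yaw",np.arctan2(d[1],d[0])-np.pi/2)
print("block in jig",T(s.x[:2]),s.x[2]-a)
```

```text
[ 441.38061995 -121.24472291    1.07224288   30.00414846] [ 0.6  0.3 -0.4 -0.9  0.2  0.7 -0.5 -0.1]
[-49.6  33.3] [-50.  -34.1] [-49.8  -0.4] yaw 1.0687438288934756
[-99.5  41.3] [-100.2  -41.2] [-99.9   0. ] yaw 1.0680090493707808
[-122.6   50.6] [-124.4  -51.5] [-123.5   -0.5] yaw 1.0589820633900895
block in jig [-128.9    0.5] -0.003757115887744966
```

>>> apply_moves:
  series:
    - [[0.01,0,0.1,0,0,0.02],[0,0,0.1,0,0,0.01],[0,0,0.1,0,0,0],[0,0,0.03,0,0,0],[0,0,0,0,0,0]]

```text
clock: 6.4
eef_pos: [426.3, -146.9, 27.7]
tool_rot: [3.142, 0.0, -0.518]
force: [0.5, -0.2, -3.2]
width: 44.9
```

Run:
```python
from h import *
viewer.get_image("top"); state(); viewer.get_image("top"); state()
```

```text
6.45 [ 426.4 -146.9   27.8] [-3.1416e+00  2.0000e-04 -5.1830e-01] [-0.   0.2 -2.5] 45.0
6.5 [ 426.5 -146.9   27.9] [-3.1415e+00 -1.0000e-04 -5.1840e-01] [ 0.6 -0.5 -2.2] 45.0
```

>>> apply_moves:
  series:
    - [[0,0,0.01,0,0,0],[0,0,0.01,0,0,0],[0,0,0.01,0,0,0],[0,0,0,0,0,0],[0,0,0,0,0,0]]

```text
clock: 7.12
eef_pos: [426.4, -147.0, 26.4]
tool_rot: [-3.142, 0.0, -0.519]
force: [0.4, 0.2, -2.2]
width: 45.1
```

>>> apply_moves:
  series:
    - [[0,0,0.01,0,0,0],[0,0,0.01,0,0,0],[0,0,0.01,0,0,0],[0,0,0,0,0,0],[0,0,0,0,0,0]]

```text
clock: 7.75
eef_pos: [426.3, -147.1, 25.1]
tool_rot: [3.141, -0.0, -0.518]
force: [-2.0, -0.1, 4.3]
width: 45.0
```

>>> apply_moves:
  series:
    - [[0,0,-0.01,0,0,0],[0,-0.12,0,0,0,0],[0,-0.12,0,0,0,0],[-0.01,-0.12,0,0,0,0],[0,-0.12,0,0,0,0]]

```text
clock: 8.38
eef_pos: [438.1, -125.1, 25.3]
tool_rot: [-3.141, 0.0, -0.518]
force: [1.1, -0.1, -2.5]
width: 45.0
```

>>> apply_moves:
  series:
    - [[0,-0.1,0,0,0,0],[0,-0.1,0,0,0,0],[-0.01,-0.1,0,0,0,0],[0,-0.1,0,0,0,0],[0,0,0,0,0,0]]

```text
clock: 9.0
eef_pos: [447.6, -107.8, 25.4]
tool_rot: [-3.141, -0.0, -0.518]
force: [-0.4, 0.1, -1.9]
width: 45.0
```

>>> apply_moves:
  series:
    - [[0,-0.08,0,0,0,0],[0,-0.08,0,0,0,0],[-0.01,-0.08,0,0,0,0],[0,-0.06,0,0,0,0],[0,0,0,0,0,0]]

```text
clock: 9.62
eef_pos: [454.5, -94.7, 25.4]
tool_rot: [-3.141, -0.0, -0.518]
force: [-1.4, -0.4, -2.3]
width: 45.0
```

Run:
```python
from h import *
viewer.get_image("top"); state(); w=viewer.get_image("wrist"); cv2.imwrite("pics/w5.png",cv2.resize(w,(784,588),interpolation=cv2.INTER_CUBIC))
c=viewer.camera_info("wrist"); np.save("cw5.npy",c,allow_pickle=True); state()
```

```text
9.68 [454.3 -94.9  25.3] [ 3.1415e+00  1.0000e-04 -5.1830e-01] [ 0.3 -0.2 -1.9] 45.3
9.72 [454.2 -95.1  25.3] [ 3.1414e+00  1.0000e-04 -5.1850e-01] [ 0.5  0.8 -1.9] 44.9
```

View pics/w5.png

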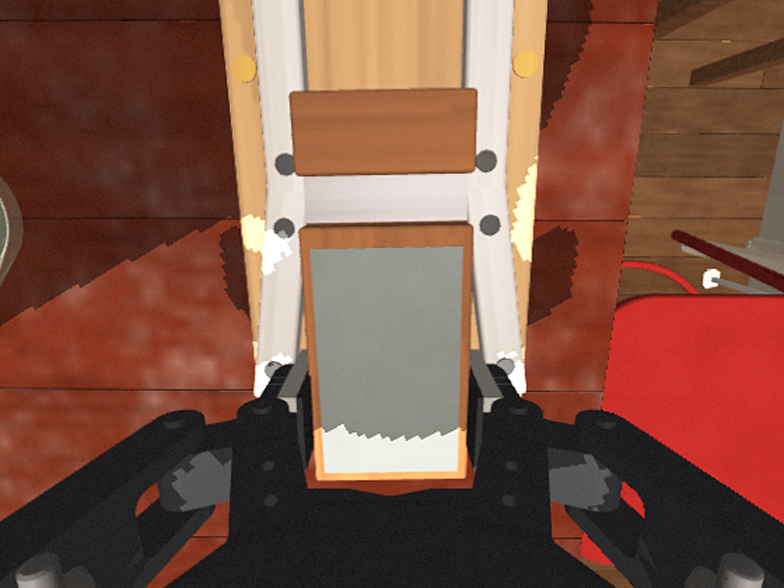

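The block is well into the channel and lined up with the rails. I check the lateral offset numerically.

Run:
```python
from h import *
c=np.load("cw5.npy",allow_pickle=True).item()
P=np.array([(55,-23,40),(-55,-23,40),(-55,23,40),(55,23,40)],float)
u=np.array([(477,88),(466,478),(316,478),(290,92)],float)/1.4
s=least_squares(lambda p:(proj(place(p,P+[0,0,12]),c)-u).ravel(),[470,-70,1.07],x_scale=[10,10,.1]); print(s.x)
a=1.07; T=lambda q:np.array([(q-s.x[:2])@[np.cos(a),np.sin(a)],(q-s.x[:2])@[-np.sin(a),np.cos(a)]]).round(1)
for l,rr,z in [((244,68),(525,63),12),((285,164),(486,160),22),((284,227),(490,224),22)]:
    A=ray(np.array(l)/1.4,c,z)[:2];B=ray(np.array(rr)/1.4,c,z)[:2]; d=A-B
    print(T(A),T(B),T((A+B)/2),"yaw",np.arctan2(d[1],d[0])-np.pi/2)
```

```text
[469.94184801 -68.89139262   1.06984079]
[69.  44.9] [ 68.9 -45.1] [69.  -0.1] yaw 1.0690076098901335
[38.9 31.7] [ 39.  -31.6] [39.   0.1] yaw 1.0718220248872767
[19.2 33.6] [ 19.  -33.6] [19.1 -0. ] yaw 1.0671764330547875
```

Run:
```python
from h import *
c=viewer.camera_info("top"); o=np.array([469.94,-68.89]);a=1.07
for uv in [(291,167),(265,218)]:
    q=ray(np.array(uv)/3+[180,130],c,94)[:2]+[2.4,.8]-o
    print((q@[np.cos(a),np.sin(a)]).round(1),(q@[-np.sin(a),np.cos(a)]).round(1))
print([ (round(d["score"],2),d["location"]) for d in viewer.find_in("top","rocker")])
```

```text
84.5 -21.9
83.0 19.1
[(0.9, [0.4602, 0.4498])]
```

>>> apply_moves:
  series:
    - [[0,-0.18,0,0,0,0],[-0.01,-0.18,0,0,0,0],[0,-0.18,0,0,0,0],[0,-0.18,0,0,0,0],[0,0,0,0,0,0]]

```text
clock: 10.4
eef_pos: [472.4, -62.3, 25.4]
tool_rot: [-3.141, -0.0, -0.517]
force: [-0.1, -0.7, -2.6]
width: 45.2
```

>>> apply_moves:
  series:
    - [[0,-0.08,0,0,0,0],[0,-0.08,0,0,0,0],[0,-0.08,0,0,0,0],[0,0,0,0,0,0],[0,0,0,0,0,0]]

```text
clock: 11.02
eef_pos: [477.5, -53.2, 25.3]
tool_rot: [3.141, 0.0, -0.519]
force: [0.3, 0.1, -2.4]
width: 44.8
```

>>> apply_moves:
  series:
    - [[-0.01,-0.04,0,0,0,0],[0,-0.04,0,0,0,0],[0,-0.04,0,0,0,0],[0,-0.03,0,0,0,0],[0,0,0,0,0,0]]

```text
clock: 11.65
eef_pos: [481.1, -46.1, 25.4]
tool_rot: [-3.141, -0.0, -0.518]
force: [-0.5, -0.3, -2.4]
width: 44.8
```

>>> apply_moves:
  series:
    - [[0,-0.02,0,0,0,0],[0,-0.02,0,0,0,0],[0,0,0,0,0,0],[0,0,0,0,0,0],[0,0,0,0,0,0]]

```text
clock: 12.28
eef_pos: [481.9, -44.6, 25.4]
tool_rot: [3.142, 0.0, -0.519]
force: [-0.7, -0.9, -2.7]
width: 44.8
```

>>> apply_moves:
  series:
    - [[0,-0.02,0,0,0,0],[0,-0.01,0,0,0,0],[0,0,0,0,0,0],[0,0,0,0,0,0],[0,0,0,0,0,0]]

```text
clock: 12.9
eef_pos: [482.6, -43.3, 25.3]
tool_rot: [3.142, 0.0, -0.519]
force: [-0.3, 0.2, -1.9]
width: 44.9
```

>>> apply_moves:
  series:
    - [[0,-0.02,0,0,0,0],[0,-0.01,0,0,0,0],[0,0,0,0,0,0],[0,0,0,0,0,0],[0,0,0,0,0,0]]

```text
clock: 13.52
eef_pos: [483.4, -42.0, 25.3]
tool_rot: [3.142, 0.0, -0.519]
force: [-0.4, -0.0, -3.7]
width: 45.2
```

>>> apply_moves:
  series:
    - [[0,-0.02,0,0,0,0],[0,-0.01,0,0,0,0],[0,0,0,0,0,0],[0,0,0,0,0,0],[0,0,0,0,0,0]]

```text
clock: 14.15
eef_pos: [484.1, -40.7, 25.4]
tool_rot: [3.142, 0.0, -0.519]
force: [-0.2, -0.1, -4.0]
width: 44.8
```

>>> apply_moves:
  series:
    - [[0,-0.02,0,0,0,0],[0,-0.01,0,0,0,0],[0,0,0,0,0,0],[0,0,0,0,0,0],[0,0,0,0,0,0]]

```text
clock: 14.78
eef_pos: [484.9, -39.4, 25.4]
tool_rot: [3.142, 0.0, -0.518]
force: [-0.3, 0.1, -2.8]
width: 44.8
```

>>> apply_moves:
  series:
    - [[0,-0.02,0,0,0,0],[0,-0.01,0,0,0,0],[0,0,0,0,0,0],[0,0,0,0,0,0],[0,0,0,0,0,0]]

```text
clock: 15.4
eef_pos: [485.6, -38.1, 25.3]
tool_rot: [3.142, 0.0, -0.519]
force: [-0.5, 0.3, -2.9]
width: 45.1
```

>>> apply_moves:
  series:
    - [[0,-0.02,0,0,0,0],[0,-0.01,0,0,0,0],[0,0,0,0,0,0],[0,0,0,0,0,0],[0,0,0,0,0,0]]

```text
clock: 16.02
eef_pos: [486.4, -36.7, 25.4]
tool_rot: [-3.142, 0.0, -0.518]
force: [-0.4, 0.3, -2.8]
width: 45.2
```

>>> apply_moves:
  series:
    - [[0,-0.02,0,0,0,0],[0,-0.01,0,0,0,0],[0,0,0,0,0,0],[0,0,0,0,0,0],[0,0,0,0,0,0]]

```text
clock: 16.65
eef_pos: [486.3, -36.6, 25.3]
tool_rot: [3.139, 0.001, -0.52]
force: [-1.7, -4.0, -0.6]
width: 44.9
```

Contact is felt: the position has stalled with about 4 N back along the channel. I press a little more to confirm it is home.

>>> apply_moves:
  series:
    - [[0,-0.02,0,0,0,0],[0,-0.02,0,0,0,0],[0,0,0,0,0,0],[0,0,0,0,0,0],[0,0,0,0,0,0]]

```text
clock: 17.27
eef_pos: [486.3, -36.5, 25.3]
tool_rot: [3.136, 0.001, -0.521]
force: [-4.2, -8.2, 2.5]
width: 45.1
```

The block is home, with 9 N along the channel and no more movement. I ease the command back, open, then rise straight up.

>>> apply_moves:
  series:
    - [[0,0.02,0,0,0,0],[0,0.01,0,0,0,0],[0,0,0,0,0,0],[0,0,0,0,0,0],[0,0,0,0,0,0]]

```text
clock: 17.9
eef_pos: [486.3, -36.6, 25.3]
tool_rot: [3.139, 0.001, -0.52]
force: [-3.9, -5.9, -0.2]
width: 44.8
```

>>> apply_moves:
  series:
    - [[0,0,0,0,0,0],[0,0,0,0,0,0],[0,0,0,0,0,0],[0,0,0,0,0,0],[0,0,0,0,0,0]]
  claw: 0.9

```text
clock: 18.52
eef_pos: [487.5, -34.8, 25.4]
tool_rot: [-3.141, -0.0, -0.518]
force: [0.5, -0.1, -0.1]
width: 81.6
```

>>> apply_moves:
  series:
    - [[0,0,-0.2,0,0,0],[0,0,-0.5,0,0,0],[0,0,-0.5,0,0,0],[0,0,-0.5,0,0,0],[0,0,-0.2,0,0,0]]

```text
clock: 19.15
eef_pos: [488.1, -35.1, 122.0]
tool_rot: [-3.14, -0.002, -0.519]
force: [0.2, 0.1, -0.2]
width: 81.3
```

>>> apply_moves:
  series:
    - [[0,0,0,0,0,0],[0,0,0,0,0,0],[0,0,0,0,0,0],[0,0,0,0,0,0],[0,0,0,0,0,0]]
  claw: -1

```text
clock: 19.77
eef_pos: [487.2, -34.9, 120.1]
tool_rot: [3.141, 0.001, -0.518]
force: [0.8, -0.3, 0.4]
width: -0.1
```

Run:
```python
from h import *
state(); w=viewer.get_image("wrist"); cv2.imwrite("pics/w6.png",cv2.resize(w,(784,588),interpolation=cv2.INTER_CUBIC))
c=viewer.camera_info("wrist"); np.save("cw6.npy",c,allow_pickle=True)
print((proj(place([502.1,-10.4,1.07],[(55,-23,52),(-55,-23,52),(-55,23,52),(55,23,52),(22,-23,52),(22,23,52),(18,-22,94),(18,22,94)]),c)*1.4).round())
```

```text
19.77 [487.2 -34.9 120.1] [ 3.1414e+00  6.0000e-04 -5.1840e-01] [ 0.8 -0.3  0.4] -0.1
[[438. 133.]
 [435. 361.]
 [345. 362.]
 [335. 135.]
 [437. 208.]
 [338. 210.]
 [446. 226.]
 [329. 228.]]
```

View pics/w6.png

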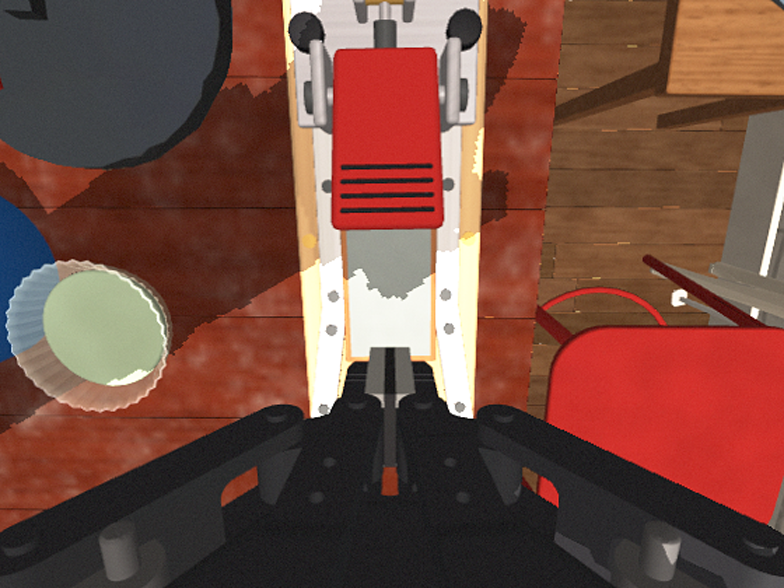

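The view agrees with the prediction. The rocker's front edge is at row 229 (expected 227) and columns 331–444, and the block's rear edge is at row 360 (expected 361). I move over the press point.

Run:
```python
from h import *
plan([514.1,11.5,102],-0.510,4)
```

```text
[0.001, -0.268, 0.091, 0.0, 0.001, -0.02],[0.002, -0.268, 0.09, 0.0, 0.001, -0.02],[0.003, -0.269, 0.091, 0.0, 0.001, -0.02],[0.003, -0.268, 0.091, 0.0, 0.001, -0.02],end [514.1  11.5 102. ] [ 3.1415 -0.     -0.5101]
```

>>> apply_moves:
  series:
    - [[0,-0.27,0,0,0,-0.02],[0,-0.27,0,0,0,-0.02],[0,-0.27,0.1,0,0,-0.02],[0,-0.27,0.2,0,0,-0.02],[0,0,0,0,0,0]]

```text
clock: 20.45
eef_pos: [513.9, 13.6, 104.4]
tool_rot: [-3.142, 0.002, -0.508]
force: [-0.3, -0.3, 0.5]
width: -0.0
```

>>> apply_moves:
  series:
    - [[0,0,0.04,0,0,0],[0,0,0.02,0,0,0],[0,0,0.02,0,0,0],[0,0,0.02,0,0,0],[0,0,0,0,0,0]]

```text
clock: 21.08
eef_pos: [514.0, 11.8, 100.4]
tool_rot: [3.142, 0.0, -0.51]
force: [-0.4, -0.7, -0.2]
width: 0.1
```

>>> apply_moves:
  series:
    - [[0,0,0.03,0,0,0],[0,0,0.03,0,0,0],[0,0,0.03,0,0,0],[0,0,0.03,0,0,0],[0,0,0.03,0,0,0]]

```text
clock: 21.7
eef_pos: [514.0, 11.9, 92.9]
tool_rot: [3.141, -0.0, -0.51]
force: [-1.0, -0.4, 6.9]
width: -0.2
```

>>> apply_moves:
  series:
    - [[0,0,0.02,0,0,0],[0,0,0.02,0,0,0],[0,0,0.02,0,0,0],[0,0,0.02,0,0,0],[0,0,0,0,0,0]]

```text
clock: 22.32
eef_pos: [512.8, 9.6, 89.1]
tool_rot: [3.137, 0.0, -0.512]
force: [-2.0, -3.7, 8.2]
width: -0.4
```

>>> apply_moves:
  series:
    - [[0,0,0.03,0,0,0],[0,0,0.03,0,0,0],[0,0,0.03,0,0,0],[0,0,0.03,0,0,0],[0,0,0,0,0,0]]

```text
clock: 22.95
eef_pos: [514.2, 12.0, 82.8]
tool_rot: [-3.141, -0.0, -0.51]
force: [0.3, -1.0, 2.9]
width: 0.3
```

>>> apply_moves:
  series:
    - [[0,0,0.02,0,0,0],[0,0,0.02,0,0,0],[0,0,0.02,0,0,0],[0,0,0,0,0,0],[0,0,0,0,0,0]]

```text
clock: 23.58
eef_pos: [514.0, 12.2, 79.8]
tool_rot: [-3.141, 0.0, -0.51]
force: [0.6, -0.8, 0.7]
width: 0.1
```

>>> apply_moves:
  series:
    - [[0,0,0.02,0,0,0],[0,0,0.02,0,0,0],[0,0,0.02,0,0,0],[0,0,0,0,0,0],[0,0,0,0,0,0]]

```text
clock: 24.2
eef_pos: [514.0, 12.2, 76.8]
tool_rot: [-3.141, 0.0, -0.51]
force: [0.3, 0.1, 0.0]
width: 0.1
```

The force fell smoothly to zero, so it looks snapped over. I lift, back away and look.

>>> apply_moves:
  series:
    - [[0,0,-0.3,0,0,0],[0,0,-0.6,0,0,0],[0,0.3,-0.3,0,0,0],[0,0.6,0,0,0,0],[0,0.3,0,0,0,0]]

```text
clock: 24.82
eef_pos: [484.1, -41.8, 137.7]
tool_rot: [3.141, -0.001, -0.512]
force: [-0.8, 0.2, 0.2]
width: -0.0
```

Run:
```python
from h import *
viewer.get_image("top"); viewer.get_image("top"); state(); w=viewer.get_image("wrist"); c=viewer.camera_info("wrist")
cv2.imwrite("pics/w7.png",cv2.resize(w,(784,588),interpolation=cv2.INTER_CUBIC))
# rocker plate front edge: closed pose about level z 65; open (18,+-22,94); half 0.62
def rk(th):
    # rotate open front edge about hinge (71,z50)
    v=np.array([18-71,94-50]); R=np.array([[np.cos(th),-np.sin(th)],[np.sin(th),np.cos(th)]]); q=R@v; return q+[71,50]
for th in (0,.2,.49,.62):
    x,z=rk(th); print(th,x.round(1),z.round(1),(proj(place([502.1,-10.4,1.07],[(x,-22,z),(x,22,z)]),c)*1.4).round())
print((proj(place([502.1,-10.4,1.07],[(-55,-23,52),(-55,23,52)]),c)*1.4).round())
```

```text
24.93 [484.  -42.  137.2] [ 3.1405  0.     -0.5128] [ 0.4  0.8 -0.1] 0.5
0 18.0 94.0 [[440. 207.]
 [333. 208.]]
0.2 10.3 82.6 [[437. 223.]
 [337. 224.]]
0.49 3.5 63.9 [[433. 233.]
 [342. 234.]]
0.62 2.3 55.0 [[431. 234.]
 [344. 235.]]
[[431. 338.]
 [346. 339.]]
```

View pics/w7.png

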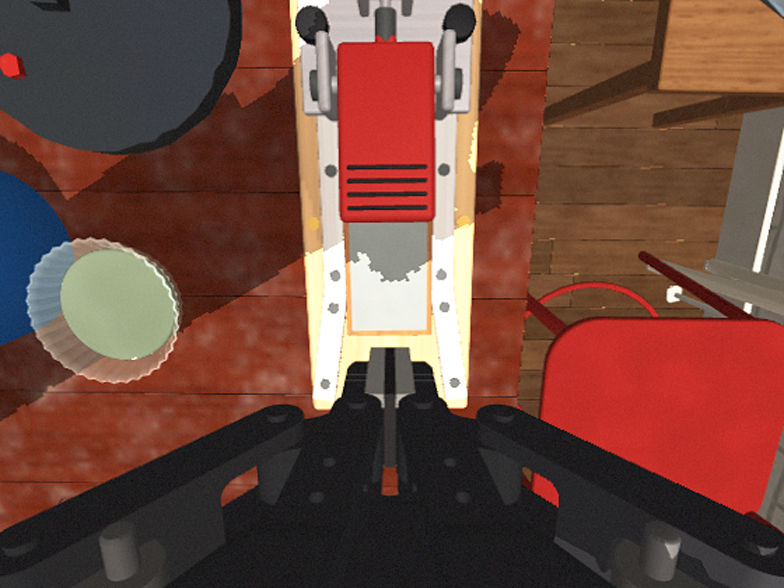

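The rocker has gone down, but the front edge at row 220 lies between the predictions for 0.2 and 0.49. I measure it properly and check the scene camera.

Run:
```python
from h import *
s=viewer.get_image("scene"); cv2.imwrite("pics/s2.png",s); t=viewer.get_image("top"); cv2.imwrite("pics/t2.png",t)
a=cv2.imread("pics/scene0.png")
z=lambda i:cv2.resize(i[195:275,230:360],None,fx=5,fy=5,interpolation=cv2.INTER_CUBIC)[:, :]
m=np.vstack([z(a)[:300],z(s)[:300]]); cv2.imwrite("pics/cmp.png",m)
for f,box in (("w6",(310,465,20,260)),("w7",(310,465,20,260))):
    i=cv2.imread(f"pics/{f}.png").astype(int); x0,x1,y0,y1=box
    k=((i[...,2]>110)&(i[...,1]<60)&(i[...,0]<70))[y0:y1,x0:x1]
    for r in (60,100,150,190,200,205,210,215,220,225,228):
        q=np.where(k[r-y0])[0]; print(f,r,(q.min()+x0,q.max()+x0) if len(q) else None)
```

```text
w6 60 (np.int64(334), np.int64(436))
w6 100 (np.int64(333), np.int64(438))
w6 150 (np.int64(333), np.int64(440))
w6 190 (np.int64(332), np.int64(441))
w6 200 (np.int64(332), np.int64(442))
w6 205 (np.int64(332), np.int64(442))
w6 210 (np.int64(332), np.int64(442))
w6 215 (np.int64(332), np.int64(443))
w6 220 (np.int64(332), np.int64(442))
w6 225 (np.int64(333), np.int64(441))
w6 228 (np.int64(336), np.int64(435))
w7 60 (np.int64(337), np.int64(433))
w7 100 (np.int64(337), np.int64(433))
w7 150 (np.int64(339), np.int64(433))
w7 190 (np.int64(340), np.int64(433))
w7 200 (np.int64(340), np.int64(433))
w7 205 (np.int64(340), np.int64(433))
w7 210 (np.int64(340), np.int64(433))
w7 215 (np.int64(340), np.int64(433))
w7 220 (np.int64(343), np.int64(431))
w7 225 None
w7 228 None
```

View pics/cmp.png

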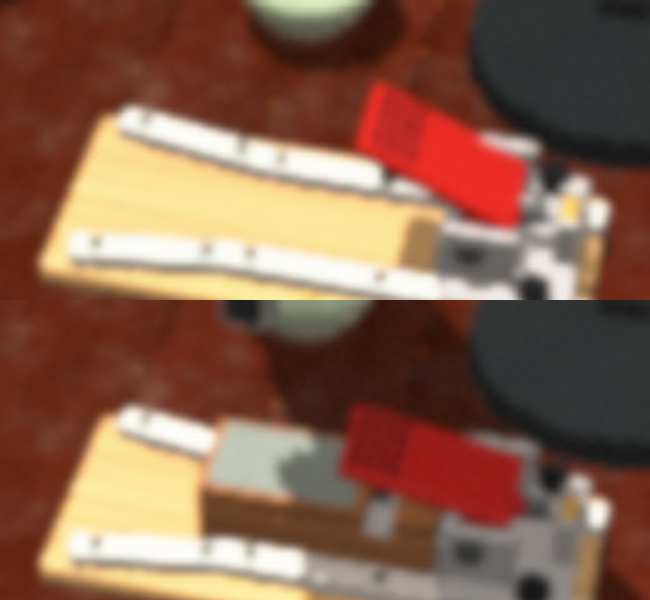

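The plate still looks tilted, at about 0.3 rather than 0.49. It may still be moving, so I let time pass and measure again.

>>> apply_moves:
  series:
    - [[0,0,0,0,0,0],[0,0,0,0,0,0],[0,0,0,0,0,0],[0,0,0,0,0,0],[0,0,0,0,0,0]]

```text
clock: 25.7
eef_pos: [484.7, -40.4, 136.8]
tool_rot: [-3.142, 0.0, -0.51]
force: [-0.4, -0.8, -0.1]
width: 0.5
```

Run:
```python
from h import *
state(); w=viewer.get_image("wrist"); c=viewer.camera_info("wrist"); cv2.imwrite("pics/w8.png",cv2.resize(w,(784,588),interpolation=cv2.INTER_CUBIC))
c6=np.load("cw6.npy",allow_pickle=True).item()
def meas(f):
    i=cv2.imread(f"pics/{f}.png").astype(int)
    k=((i[...,2]>95)&(i[...,1]<60)&(i[...,0]<70)).astype(np.uint8); k[:, :310]=0;k[:,465:]=0;k[265:]=0
    k=cv2.morphologyEx(k,cv2.MORPH_CLOSE,np.ones((9,9),np.uint8))
    rows=np.where(k[:,360:420].sum(1)>30)[0]; g=lambda r:(lambda q:(q.min(),q.max()))(np.where(k[r])[0])
    return rows.min(),rows.max(),g(rows.max()-10),g(rows.max()-90)
print(meas("w6"));print(meas("w7"));print(meas("w8"))
# model: top plate plane through press point (25,88) open, slope tan(.49), front x=18
def edge(th,x0):
    v=np.array([x0-71,88+(25-x0)*np.tan(.49)-50]); R=np.array([[np.cos(th),-np.sin(th)],[np.sin(th),np.cos(th)]]); return R@v+[71,50]
def pr(th,x0,cc):
    x,z=edge(th,x0); return (proj(place([502.1,-10.4,1.07],[(x,22,z),(x,-22,z)]),cc)*1.4).round(0).tolist(), z.round(1)
print("w6 open",pr(0,18,c6))
for th in (0,.2,.3,.4,.49): print(th,pr(th,18,c))
print((proj(place([502.1,-10.4,1.07],[(-55,-23,52),(-55,23,52)]),c)*1.4).round())
```

```text
25.7 [484.7 -40.4 136.8] [-3.1416e+00  1.0000e-04 -5.1010e-01] [-0.4 -0.8 -0.1] 0.5
(np.int64(48), np.int64(228), (np.int64(332), np.int64(443)), (np.int64(333), np.int64(439)))
(np.int64(42), np.int64(221), (np.int64(340), np.int64(433)), (np.int64(339), np.int64(433)))
(np.int64(47), np.int64(225), (np.int64(341), np.int64(434)), (np.int64(339), np.int64(434)))
w6 open ([[330.0, 227.0], [445.0, 225.0]], np.float64(91.7))
0 ([[334.0, 208.0], [440.0, 207.0]], np.float64(91.7))
0.2 ([[338.0, 223.0], [437.0, 222.0]], np.float64(80.4))
0.3 ([[340.0, 228.0], [436.0, 227.0]], np.float64(74.2))
0.4 ([[341.0, 230.0], [434.0, 230.0]], np.float64(67.8))
0.49 ([[343.0, 232.0], [433.0, 231.0]], np.float64(61.9))
[[431. 339.]
 [347. 340.]]
```

View pics/w8.png

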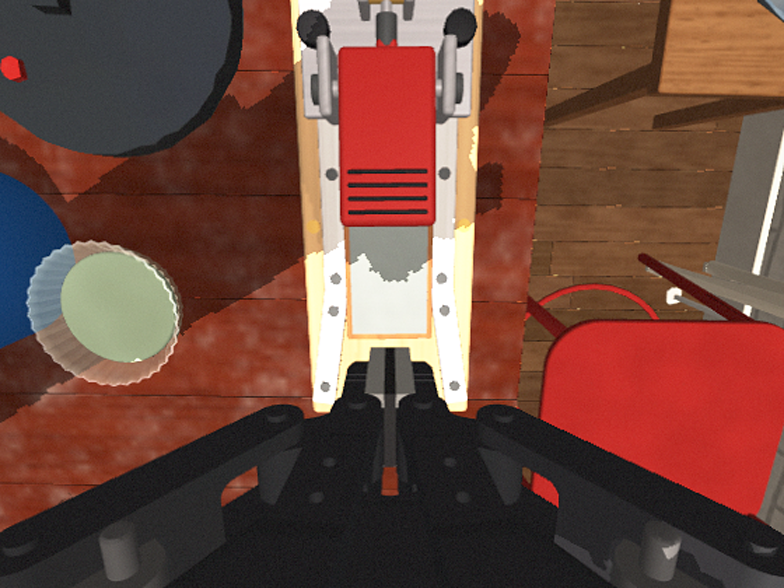

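Nothing has changed in that time: the rocker hangs near its centre at about 0.3, where the spring force is near zero. It was not pressed far enough, so I press gently further.

>>> apply_moves:
  series:
    - [[0,-0.3,0,0,0,0],[0,-0.5,0,0,0,0],[0,-0.4,0.3,0,0,0],[0,0,0.5,0,0,0],[0,0,0.2,0,0,0]]

```text
clock: 26.38
eef_pos: [513.7, 13.1, 85.8]
tool_rot: [3.141, 0.001, -0.509]
force: [0.2, 1.0, 0.3]
width: -0.1
```

>>> apply_moves:
  series:
    - [[0,0,0,0,0,0],[0,0,0.02,0,0,0],[0,0,0.02,0,0,0],[0,0,0.02,0,0,0],[0,0,0.02,0,0,0]]

```text
clock: 27.0
eef_pos: [514.1, 11.9, 83.0]
tool_rot: [-3.141, -0.0, -0.51]
force: [0.6, -0.2, 0.2]
width: -0.0
```

>>> apply_moves:
  series:
    - [[0,0,0.02,0,0,0],[0,0,0.02,0,0,0],[0,0,0.02,0,0,0],[0,0,0.02,0,0,0],[0,0,0,0,0,0]]

```text
clock: 27.62
eef_pos: [513.9, 12.0, 78.8]
tool_rot: [3.142, 0.0, -0.51]
force: [-0.4, 0.8, 0.1]
width: -0.0
```

>>> apply_moves:
  series:
    - [[0,0,0.02,0,0,0],[0,0,0.02,0,0,0],[0,0,0.02,0,0,0],[0,0,0,0,0,0],[0,0,0,0,0,0]]

```text
clock: 28.25
eef_pos: [514.0, 12.0, 75.9]
tool_rot: [-3.142, 0.0, -0.51]
force: [-0.2, 0.2, -0.3]
width: -0.1
```

>>> apply_moves:
  series:
    - [[0,0,0.02,0,0,0],[0,0,0.02,0,0,0],[0,0,0,0,0,0],[0,0,0,0,0,0],[0,0,0,0,0,0]]

```text
clock: 28.88
eef_pos: [514.0, 12.0, 73.9]
tool_rot: [-3.142, 0.0, -0.51]
force: [-0.5, 0.3, -0.3]
width: -0.2
```

>>> apply_moves:
  series:
    - [[0,0,0.02,0,0,0],[0,0,0.02,0,0,0],[0,0,0,0,0,0],[0,0,0,0,0,0],[0,0,0,0,0,0]]

```text
clock: 29.5
eef_pos: [514.0, 11.9, 71.9]
tool_rot: [-3.142, 0.0, -0.51]
force: [0.2, 0.4, -0.4]
width: -0.2
```

>>> apply_moves:
  series:
    - [[0,0,0.02,0,0,0],[0,0,0.02,0,0,0],[0,0,0.01,0,0,0],[0,0,0,0,0,0],[0,0,0,0,0,0]]

```text
clock: 30.12
eef_pos: [514.0, 12.0, 69.4]
tool_rot: [-3.142, 0.0, -0.51]
force: [0.0, -0.5, 0.4]
width: -0.2
```

>>> apply_moves:
  series:
    - [[0,0,0.02,0,0,0],[0,0,0.01,0,0,0],[0,0,0.01,0,0,0],[0,0,0,0,0,0],[0,0,0,0,0,0]]

```text
clock: 30.75
eef_pos: [514.0, 12.0, 67.4]
tool_rot: [-3.142, 0.0, -0.51]
force: [-0.4, -0.1, -0.6]
width: -0.3
```

>>> apply_moves:
  series:
    - [[0,0,0.01,0,0,0],[0,0,0.01,0,0,0],[0,0,0.01,0,0,0],[0,0,0,0,0,0],[0,0,0,0,0,0]]

```text
clock: 31.38
eef_pos: [514.0, 12.0, 65.9]
tool_rot: [-3.142, 0.0, -0.51]
force: [0.1, -0.5, 1.0]
width: -0.2
```

>>> apply_moves:
  series:
    - [[0,0,0.01,0,0,0],[0,0,0.01,0,0,0],[0,0,0,0,0,0],[0,0,0,0,0,0],[0,0,0,0,0,0]]

```text
clock: 32.0
eef_pos: [514.0, 12.0, 64.9]
tool_rot: [-3.142, 0.0, -0.51]
force: [-0.2, -0.2, -0.6]
width: -0.0
```

>>> apply_moves:
  series:
    - [[0,0,0.01,0,0,0],[0,0,0.01,0,0,0],[0,0,0,0,0,0],[0,0,0,0,0,0],[0,0,0,0,0,0]]

```text
clock: 32.62
eef_pos: [514.1, 12.0, 64.1]
tool_rot: [-3.142, -0.0, -0.51]
force: [-1.0, -0.5, 4.9]
width: -0.2
```

Run:
```python
from h import *
s=viewer.get_image("scene"); state(); w=viewer.get_image("wrist")
cv2.imwrite("pics/cmp2.png",np.hstack([cv2.resize(w[0:300,130:430],(450,450)),cv2.resize(s[195:275,270:350],(450,450),interpolation=cv2.INTER_CUBIC)])[:, :800])
```

```text
32.67 [514.   12.   64.1] [-3.1416e+00 -2.0000e-04 -5.1010e-01] [-0.5  0.8  5.6] 0.2
```

A firm touch at 64.5 mm matches the 65 mm closed plate, so the foot is in the groove and it had snapped on the first press. I lift away and do a last numeric check.

>>> apply_moves:
  series:
    - [[0,0,-0.1,0,0,0],[0,0,-0.5,0,0,0],[0,0.3,-0.8,0,0,0],[0,0.6,-0.06,0,0,0],[0,0.3,0,0,0,0]]

```text
clock: 33.35
eef_pos: [484.0, -41.9, 137.2]
tool_rot: [3.141, -0.0, -0.512]
force: [-0.3, -0.7, -0.5]
width: 0.1
```

>>> apply_moves:
  series:
    - [[0,0,0,0,0,0],[0,0,0,0,0,0],[0,0,0,0,0,0],[0,0,0,0,0,0],[0,0,0,0,0,0]]

```text
clock: 33.98
eef_pos: [484.8, -40.0, 136.8]
tool_rot: [-3.141, 0.0, -0.51]
force: [-0.2, 0.2, -0.1]
width: 0.1
```

Run:
```python
from h import *
state(); w=viewer.get_image("wrist"); c=viewer.camera_info("wrist"); i=cv2.resize(w,(784,588),interpolation=cv2.INTER_CUBIC); cv2.imwrite("pics/w9.png",i); i=i.astype(int)
k=((i[...,2]>95)&(i[...,1]<60)&(i[...,0]<70)).astype(np.uint8); k[:, :310]=0;k[:,465:]=0;k[265:]=0
k=cv2.morphologyEx(k,cv2.MORPH_CLOSE,np.ones((9,9),np.uint8)); r=np.where(k[:,360:420].sum(1)>30)[0]; q=np.where(k[r.max()-10])[0]; print(r.min(),r.max(),q.min(),q.max())
print((proj(place([502.1,-10.4,1.07],[(-55,-23,52),(-55,23,52)]),c)*1.4).round())
g=i[300:360,385:395].mean(1).astype(int); d=np.abs(np.diff(g.sum(1))); print("block rear edge row",300+d.argsort()[::-1][:4])
for l in ("ink_red","ink_blue","ink_yellow","eraser","rocker"):
    viewer.get_image("scene"); print(l,[(round(x["score"],2),round(x["location"][0]*560),round(x["location"][1]*420)) for x in viewer.find_in("scene",l)][:1])
```

```text
33.98 [484.8 -40.  136.8] [-3.1415e+00  2.0000e-04 -5.0950e-01] [-0.2  0.2 -0.1] 0.1
52 230 345 431
[[431. 339.]
 [347. 340.]]
block rear edge row [346 347 334 333]
ink_red [(0.64, 304, 248)]
ink_blue [(0.94, 391, 245)]
ink_yellow [(0.66, 307, 244)]
eraser []
rocker [(0.77, 317, 231)]
```

Run:
```python
from h import *
for f in ("w8","w9"):
    i=cv2.imread(f"pics/{f}.png").astype(int); g=i[320:350,356:368].mean(1).astype(int); print(f,[tuple(x) for x in g[8:24].tolist()])
a,b=(cv2.cvtColor(cv2.imread(f"pics/{f}.png"),cv2.COLOR_BGR2GRAY)[240:350,335:445].astype(np.float32) for f in("w8","w9"))
print(cv2.phaseCorrelate(a,b,cv2.createHanningWindow((110,110),cv2.CV_32F)))
```

```text
w8 [(230, 240, 238), (231, 240, 239), (230, 239, 238), (235, 241, 238), (237, 242, 239), (208, 234, 246), (156, 214, 252), (115, 196, 254), (116, 196, 253), (109, 189, 253), (126, 203, 253), (163, 237, 254), (187, 249, 255), (197, 252, 255), (194, 250, 255), (192, 249, 255)]
w9 [(230, 240, 239), (231, 240, 239), (231, 240, 239), (232, 240, 239), (233, 241, 239), (251, 249, 237), (197, 228, 245), (121, 198, 254), (116, 196, 254), (114, 194, 254), (114, 192, 253), (120, 196, 252), (174, 237, 254), (202, 254, 255), (196, 250, 255), (195, 250, 255)]
((0.21704174947056742, 0.8990897296705214), 0.916042611863878)
```

```bash
python3 -c "
from cell import ctrl
print(ctrl.finish_job())"
```

```text
the job is handed in; nothing more can be done
None
```

I put the block in the jig grooved end first, slid it home against the stop and closed the rocker. I then lifted clear and handed the job in at about 34 s. `finish_job` gives no verdict, so what follows rests on my own checks.

- **Block home:** The slide stalled at 4 N, then held at 9 N with no further movement. In the pictures it moved less than 0.5 mm between the two presses' checks.
- **Rocker:** The first press took about 8 N. The force dropped to zero, but pictures afterwards showed the rocker resting near its centre (about 0.3), so I pressed again. The second press met nothing until the plate at about 64.5 mm, against the stated 65 mm for closed. The final wrist picture fits about 0.49. I had used up the picture views by then, so that last check is from pixel measurements only.
- **One disagreement:** The second press went down without resistance past where the pictures had placed the plate. I can't say at which moment the rocker snapped over.
- **Bottles and eraser:** The arm did not go near them. The last detector pass put the blue bottle about where it was at the start. Its red and yellow hits landed on the jig and look false, and it missed the eraser, so those three are unconfirmed by picture.

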